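# Fit a bayonet filter cap and hold it home

### The job

Switch the fume filter unit off at its isolator by flipping the toggle right over to the red-dot side, then pick up the blue filter cap and fit it in the unit's bayonet socket: lugs in through the slots, push it fully down against the spring, and turn it a quarter turn clockwise (seen from above), against its return spring, to the stop at the red marks. Finish while still gripping it, pressed fully down and turned to the stop, so that a colleague can put in the locking screw; leave the other things on the bench where they are.

Things in the scene. Friction and masses are not known exactly. Their poses are not given: they have to be found in the camera images.
- isolator: White switch box, 96 x 54 x 30 mm, fixed to the bench. Origin: centre of its underside. Its x axis (the 96 mm length) points from the green dot (on) to the red dot (off). The toggle stands in the middle of the top.
- toggle (a joint): Toggle angle in rad: 0 = leaning 0.5 rad towards the green dot (on, as found), 1.0 = leaning 0.5 rad towards the red dot (off). Pivot axis is the isolator's y axis, 32 mm above the bench over the box's centre. Over-centre: past the middle (0.5) it falls to the other end by itself. Flips at well under 1 N.
- toggle_tip (a point): Centre of the toggle's black flat paddle, 52 mm from the pivot; the paddle is 12 mm thick in the flipping direction, 26 mm wide along the pivot axis and 24 mm tall along the stalk (40 to 64 mm from the pivot). The steel stalk below it is 9 mm thick.
- station: Grey fume filter unit, 124 x 108 x 50 mm, fixed to the bench, square aluminium plate on top. Origin: centre of its underside. Its x axis passes through the two entry slots of the socket (yellow marks); the wing must lie along this x axis to enter (either way round).
- socket (a point): Point on the socket's vertical axis at the plate's top face, 50 mm above the bench. Round hole 41 mm across with two slots 13 mm wide reaching to 28 mm from the axis along station +x and -x; lip 6 mm thick. Below, a sprung black receiver with brass dogs, its floor 11 mm under the plate top, carries the cap's foot.
- plunger (a joint): How far the sprung receiver is pushed down, m: 0 = up, 0.008 = fully down (stop). The lugs clear the lip and can turn only beyond about 0.003. Spring force 4 N at the start, 12 N fully down.
- receiver (a joint): Rotation of the receiver, rad, growing clockwise seen from above: 0 = slots (yellow marks), 1.48 = stop (red marks). Return spring 0.03 N m at 0, 0.12 N m at the stop. It is driven by the cap's lugs, with up to about 0.14 rad of play, so turn the cap about 1.55 rad from the slots' direction; let go, it turns back and the cap pops up.
- filter_cap: Filter cap, 64 mm tall, loose, 0.11 kg, upright on the bench. Origin: centre of its foot's underside; z up. Grey spigot 34 mm across, 24 mm long; two brass lugs 7 mm wide, 8 mm tall, flush with the foot, reaching to 24 mm from the axis along +x and -x. Half a turn gives the same fit. On the receiver at rest its foot is 39 mm above the bench, fully down 31 mm.
- cap_wing (a point): Centre of the cap's blue wing grip, 49 mm above the cap's foot on its axis, axes as the cap's. The wing reaches from 34 to 64 mm above the foot, 48 mm long along x (as the lugs), 16 mm thick along y. Under it the knurled blue head, 54 mm across, from 24 to 34 mm.
- can_green: Bystander: green plastic can, 59 mm across, 82 mm tall. Leave alone.
- tape_black: Bystander: roll of black tape lying flat, 72 mm across, 18 mm tall. Leave alone.
- flux_tin: Bystander: open flat tin with blue band, 56 mm across, 14 mm tall. Leave alone.

How it is judged:
On the way, in this order (a step that is already met when the one before it is completed fails the run):
1. the toggle is flipped over to off (red dot) while the cap is not yet in the socket (value of joint toggle above 0.85 rad and horizontal distance between filter_cap and socket above 0.05 m), for 0.2 s.
2. the cap, upright in the socket, is pushed down at least 4 mm against the spring, not yet turned (horizontal distance between filter_cap and socket below 0.005 m and angle between filter_cap's own z axis and vertical below 0.12 rad and value of joint plunger above 0.004 m and value of joint receiver below 0.5 rad), for 0.04 s.
At the end, for the whole second after the job is handed in: The gripper holds the cap (over 3 N) still and upright (within 0.12 rad) in the socket, within 5 mm of its axis, the receiver pressed down more than 5 of its 8 mm and turned more than 1.25 of its 1.48 rad, and the toggle is off (over 0.85 rad) (horizontal distance between filter_cap and socket below 0.005 m and angle between filter_cap's own z axis and vertical below 0.12 rad and value of joint plunger above 0.005 m and value of joint receiver above 1.25 rad and z of filter_cap in the frame of socket below -0.014 m and contact force between the fingers and filter_cap above 3 N and value of joint toggle above 0.85 rad and linear speed of filter_cap below 0.02 m/s); the arm keeps its last pose, push and grip.
It fails at once if the can green is shifted more than 20 mm (distance of can_green from where it was at the start of the episode above 0.02 m).
It fails at once if the tape black is shifted more than 20 mm (distance of tape_black from where it was at the start of the episode above 0.02 m).
It fails at once if the flux tin is shifted more than 20 mm (distance of flux_tin from where it was at the start of the episode above 0.02 m).
It also fails if it takes over 58 s, if anything falls off the work surface, if the arm or the gripper's body presses on something with over 40 N, if the wrist force passes 120 N, or if a joint passes its speed limit or range.

### The arm

A 6-joint arm with a two-finger parallel gripper is mounted at the origin on a cart in front of the work surface, level with it; the furniture and walls round the work are solid. World frame = base frame: x ahead of the robot, y to its left, z up, the work surface at z = 0. Lengths are in m, angles in rad, forces in N, time in s.
With the tool pointing down it reaches from about 0.425 to 0.95 m from the base axis. Payload 3.5 kg.
Tool frame: the origin (TCP) lies midway between the tips of the shut fingers; the grasp point (between the pads) lies 19 mm behind it; z points along the fingers, y is the line along which they close (so a half turn about z gives the same grasp; the last joint's range is limited). The gripper opens to 85 mm and grips with 20 to 120 N. Pads are 22 mm wide; open, the fingers measure 114 mm over their backs; the gripper's body (76 mm by 85 mm) begins 54 mm behind the grasp point. The pads swing forward as they close: fully open they stand 13 mm farther back than shut.
Start: joints at [-1.252, 0.286, 1.577, -0, 1.279, -0.15], TCP at [0.305, -0.602, 0.231] pointing down, gripper open.
Joint ranges: [-2.77, 2.77], [-0.9, 2.22], [0.21, 2.48], [-1.53, 4.67], [0.24, 2.81], [-2.84, 2.84]. Speed limits (rad/s): [2.79, 2.79, 3.14, 3.14, 3.14, 3.14].

### API

Orientations are given as a unit quaternion [x, y, z, w].
In Python, from plant import get_state, read_camera, ctrl gives the robot as it stands.
- The arm moves only by the shell command python3 -m crank 'ROWS' [FORCE]. ROWS is JSON, a list of rows, each a list of 3 entries, a list of its own where there are three numbers: the shift along the tool's x, y, z in mm, then the turn about the tool's z in degrees, then the closure in counts, from 0 (fully open) to 255 (shut). In form: [[[tx, ty, tz], yaw, claw], ...]. A call has 1 to 10 rows; each row is the pose to reach, as a shift and turn from the pose commanded when the call began, along the tool's axes at that moment; what a row does not reach only later rows make up. A row lasts 1/10 s, in which the tool goes at most 50 mm and 8.59 degrees, less where a joint would pass 70% of its speed; a pose out of reach is approached as far as the arm can. A call with a gripper value outside its range is refused whole. The fingers move at their own pace and stop on an object; FORCE is the grip in N (left out, the last holds). Time passes only in rows, so rows that repeat a pose let the fingers close. It gives the time, the measured TCP pose, the force, the opening and the grip force at its end, in the units of the state.
- get_state(): the state, without advancing time (a new reading comes with each control period).
- read_camera(name): name is "side" or "top" or "wrist"; returns a dict with "frame" (480x640x3 uint8, blue, green, red), "range_z" (480x640 float32, m along the optical axis (not along the pixel's ray), 0 where there is no reading), "vfov" (degrees; the focal length in pixels is half the picture's height over the tangent of half this angle, whatever the lens; pixels are square), "cx", "cy" (the principal point, pixels), "origin" and "orientation" of the camera in the world. Camera axes: x right, y down, z forward; pixel columns grow to the right and rows downward; lengths in m; the calibration is good to about 2 mm. A picture is of the moment at which its call begins.
- ctrl.sign_off(): hands the job in; it is judged then, once.
The state is a dict: "time": time; "qpos": joint angles; "dq": joint speeds; "joint_efforts": joint torques, N m; "eef_pos": TCP position; "tcp_rot": TCP orientation; "contact_force": force on the tool from outside, world axes, zero at the start; "wrist_torque": the same for the moment, N m; "opening": opening from 0.0 (shut) to 1.0 (fully open); "finger_force": force on a finger pad.
Only numpy, scipy, OpenCV 4.12 (cv2) and the standard library are available. Lean on these libraries where they do the work, as an engineer would, in place of code of your own. Each camera call takes 0.05 s, during which the arm holds its last target. There are 200 camera calls.

## Working session

There is one attempt and no reset: what is moved stays moved. The work goes in short steps, Python scripts to look and compute and a shell command to move; the robot and the scene stay as the last step left them, time stands still between calls to the robot, and variables do not carry over. Pictures are saved under pics/ and viewed, at most 10 in all, crops included, and the job is handed in when it is done.

```bash
ls; mkdir -p pics; cat > h.py <<'E'
import numpy as np,cv2
from scipy.spatial.transform import Rotation as R
from plant import get_state, read_camera, ctrl
def cloud(n):
    c=read_camera(n); f=240/np.tan(np.radians(c["vfov"])/2)
    z=c["range_z"]; v,u=np.mgrid[:480,:640]
    p=np.stack([(u-c["cx"])/f*z,(v-c["cy"])/f*z,z],-1)
    return c,p@R.from_quat(c["orientation"]).as_matrix().T+c["origin"]
E
python3 - <<'E'
from h import *
for n in ("top","side"):
    c,P=cloud(n); cv2.imwrite(f"pics/{n}0.png",c["frame"]); np.savez(f"{n}0.npz",P=P,f=c["frame"]); print(n,c["origin"],c["orientation"],c["vfov"])
s=get_state(); print(s)
E
```

```text
pics
top [0.38805415 0.03341372 1.1609878 ] [-0.70397758  0.70600171 -0.05685806  0.05238614] 52.95606805964185
side [-0.01009492  0.91805778  0.66988387] [-0.23943013  0.83115177 -0.4848752   0.12944491] 42.7168802039228
{'time': 0.1, 'qpos': array([-1.25201651e+00,  2.87138235e-01,  1.57801945e+00, -4.84717569e-06,
        1.27859558e+00, -1.50012326e-01]), 'dq': array([ 0.00046661, -0.0001845 , -0.00410357,  0.00089153, -0.00035641,
       -0.00021386]), 'joint_efforts': array([ 2.34417848e-04, -4.07296729e+01, -2.93698275e+01, -2.03073214e-04,
        3.40254934e-03, -8.20582216e-06]), 'eef_pos': array([ 0.3048027 , -0.60160366,  0.23005075]), 'tcp_rot': array([ 9.72654055e-01,  2.32256158e-01, -9.33637689e-05, -1.07626422e-03]), 'contact_force': array([-0.31573197, -0.19634051,  0.91795889]), 'wrist_torque': array([-0.00010405, -0.04083988, -0.06650576]), 'finger_force': 0.0, 'opening': 1.0015559122428321}
```

View pics/top0.png

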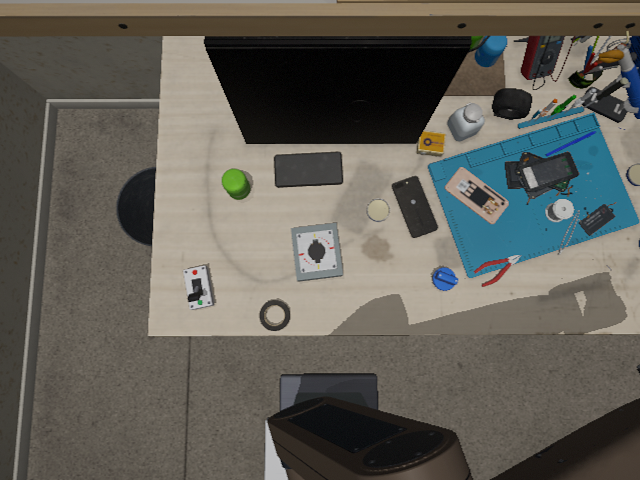

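View pics/side0.png

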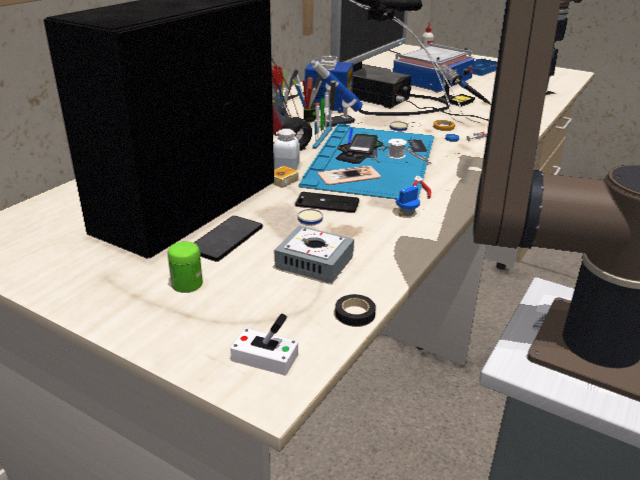

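The top view shows the isolator at (198,287) with its red dot at (195,272) and green at (200,302), the station at (317,251), and the cap at (445,279). The can is at (236,183), the tape at (275,315) and the tin at (378,210). The side view agrees, with the toggle leaning to green.

```bash
python3 - <<'E'
from h import *
d=np.load("top0.npz");P=d["P"];f=d["f"].astype(int)
def box(u0,u1,v0,v1):
    m=np.zeros((480,640),bool);m[v0:v1,u0:u1]=1;return m
def rect(m,t):
    q=P[m][:,:2]; r=cv2.minAreaRect((q*1000).astype(np.float32)); print(t,m.sum(),r,np.median(P[m][:,2]))
z=P[...,2]
print("bench z",np.median(z[box(340,380,180,200)]))
rect(box(285,350,215,285)&(z>.04)&(z<.06),"station")
rect(box(175,220,258,315)&(z>.022)&(z<.036),"iso")
m=box(175,220,258,315)&(z>.05); print("toggle",m.sum(),P[m].mean(0),P[m].max(0),P[m].min(0))
b,g,r=f[...,0],f[...,1],f[...,2]
M=box(175,220,258,315)
for t,m in(("red",M&(r>150)&(g<90)),("green",M&(g>110)&(r<100))): print(t,m.sum(),P[m].mean(0))
M=box(285,350,215,285)
for t,m in(("yel",M&(r>150)&(g>120)&(b<90)),("redm",M&(r>150)&(g<90)&(b<90))):
    n,l,s,c=cv2.connectedComponentsWithStats(m.astype(np.uint8))
    for i in range(1,n): print(t,s[i,4],c[i],P[l==i].mean(0))
hole=M&(f.sum(-1)<150)&(z<.06); q=P[hole]; print("hole",hole.sum(),np.median(q,0))
M=box(425,465,260,300)&(b>120)&(r<90)
rect(M&(z>.055),"wing"); rect(M&(z>.02),"cap"); rect(M&(z>.024)&(z<.045),"head")
print(P[M&(z>.055)].mean(0))
for n,bx in(("can",(215,255,165,202)),("tape",(255,295,295,335)),("tin",(362,395,195,225))):
    m=box(*bx)&(z>.008); print(n,P[m].min(0),P[m].max(0))
for n,y in (("mon",(205,470,37,145)),): m=box(*y)&(z>.05);print(n,P[m].min(0),P[m].max(0))
for s,k in(("station",(285,350,215,285)),("cap",(425,465,260,300))):
    x0,x1,y0,y1=k; cv2.imwrite(f"pics/{s}.png",cv2.resize(d["f"][y0:y1,x0:x1],None,fx=6,fy=6,interpolation=2))
E
```

```text
bench z 0.0010341006951611886
station 2274 ((535.1814575195312, 36.174129486083984), (124.20610809326172, 108.02381134033203), 6.764626502990723) 0.04859627869695382
iso 824 ((453.6262512207031, 314.5606994628906), (96.07170104980469, 55.62915802001953), 12.084221839904785) 0.03040070792845584
toggle 132 [0.42474092 0.27092902 0.22920162] [0.44726679 0.32200244 1.1609878 ] [0.38805415 0.03341372 0.05021449]
red 17 [0.4882956  0.32261537 0.03134708]
green 18 [0.41704041 0.29334914 0.09388923]
yel 1 [314. 235.] [0.57232584 0.04242178 0.04922728]
yel 2 [318.  265.5] [0.50042248 0.03323858 0.0520943 ]
yel 1 [318. 268.] [0.49491605 0.03325194 0.04911937]
redm 1 [328. 243.] [0.55369058 0.0097325  0.04681728]
redm 3 [331.         247.66666667] [0.54190281 0.00293997 0.05227178]
redm 3 [301. 254.] [0.52729462 0.07258189 0.0519964 ]
hole 7 [0.51701757 0.03555311 0.04019399]
wing 129 ((439.72406005859375, -122.76409912109375), (34.351253509521484, 327.2080993652344), 12.313166618347168) 0.06454210985854636
cap 362 ((444.7430419921875, -124.297119140625), (53.28474426269531, 330.9171142578125), 10.623558044433594) 0.03646791201516508
head 233 ((471.2113037109375, -260.0848693847656), (47.21979904174805, 53.26151657104492), 80.12554168701172) 0.034904237029762974
[ 0.47036638 -0.25878832  0.0729617 ]
can [0.38805415 0.03341372 0.0080641 ] [0.72605718 0.25548237 1.1609878 ]
tape [0.35318596 0.03341372 0.00900232] [0.42282801 0.16967593 1.1609878 ]
tin [ 0.38805415 -0.14235948  0.00802096] [0.66916899 0.03341372 1.1609878 ]
mon [ 0.38805415 -0.33143686  0.05004052] [0.94660449 0.21438216 1.1609878 ]
```

```bash
python3 - <<'E'
from h import *
d=np.load("top0.npz")["f"]
a=[cv2.resize(d[y:y+56,x:x+64],(390,340),interpolation=2) for x,y in((285,222),(415,250))]
cv2.imwrite("pics/c1.png",np.hstack(a))
E
```

```text
(no output)
```

View pics/c1.png

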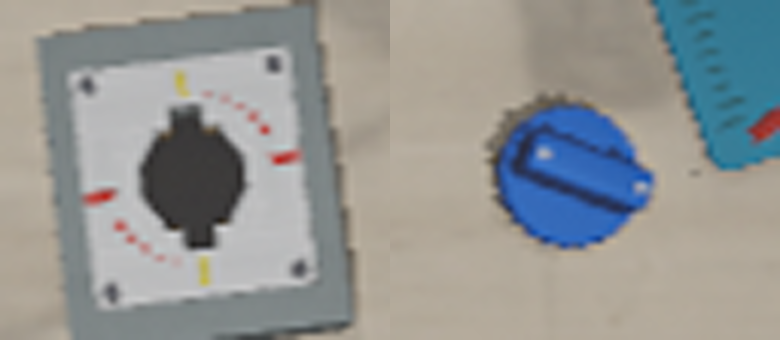

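The crop shows the socket with yellow slot marks at about (180,85) and (205,270), roughly along world +x. The cap's wing runs from upper left to lower right. Next I'll remove the invalid depth pixels.

```bash
python3 - <<'E'
from h import *
for n,bx,tb in(("top",(425,465,260,300),(175,220,258,315)),("side",(390,425,180,220),(225,305,310,375))):
    d=np.load(n+"0.npz");P=d["P"];f=d["f"].astype(int);b,r=f[...,0],f[...,2];z=P[...,2]
    M=np.zeros((480,640),bool);M[bx[2]:bx[3],bx[0]:bx[1]]=1
    M&=(b>90)&(r<90)&(z>.01)&(z<.1)
    for t,m in(("wing",M&(z>.058)),("wing all",M&(z>.042)),("all",M)):
        q=(P[m][:,:2]*1000).astype(np.float32);print(n,t,m.sum(),cv2.minAreaRect(q),q.mean(0),z[m].max())
        if t=="all":print(cv2.minEnclosingCircle(q))
    M[:]=0;M[tb[2]:tb[3],tb[0]:tb[1]]=1;m=M&(z>.045)&(z<.12)
    m&=(f.sum(-1)<180); print("toggle",m.sum(),P[m].mean(0),P[m].max(0),P[m].min(0))
s=get_state();print(R.from_quat(s["tcp_rot"]).as_matrix().round(3))
E
```

```text
top wing 128 ((471.48333740234375, -261.51983642578125), (44.5633544921875, 16.344606399536133), 68.22657012939453) [ 470.92514 -261.2767 ] 0.07076196469765539
top wing all 149 ((471.3404541015625, -261.8775329589844), (45.33367919921875, 16.344606399536133), 68.22657012939453) [ 470.38953 -260.52844] 0.07076196469765539
top all 402 ((471.2684326171875, -259.7566223144531), (47.88616943359375, 53.26151657104492), 80.12554168701172) [ 469.50385 -259.443  ] 0.07076196469765539
((471.0812072753906, -262.20361328125), 27.11178970336914)
toggle 91 [0.42968769 0.30822745 0.0844743 ] [0.44735138 0.32070654 0.09304014] [0.41892683 0.29707177 0.04885779]
side wing 100 ((470.8374328613281, -255.324462890625), (47.230201721191406, 18.42513656616211), 69.36079406738281) [ 469.27496 -253.08833] 0.06856254408649909
side wing all 217 ((469.639892578125, -256.8858947753906), (51.017181396484375, 19.786235809326172), 68.55455017089844) [ 468.31805 -252.63095] 0.06856254408649909
side all 417 ((498.046142578125, -310.7593994140625), (66.52252197265625, 178.75489807128906), 27.956531524658203) [ 467.21536 -251.83955] 0.06856254408649909
((513.9428100585938, -302.32244873046875), 90.67164611816406)
toggle 134 [0.42446779 0.31923762 0.08500852] [0.43324234 0.32841741 0.09309117] [0.41757751 0.30172217 0.07078453]
[[ 0.892  0.452 -0.001]
 [ 0.452 -0.892  0.002]
 [ 0.    -0.002 -1.   ]]
```

```bash
cat >> h.py <<'E'
def go(x,y,z,a):
    "shift (mm, tool axes) and yaw (deg) to TCP x,y,z with tool x at world angle a"
    s=get_state();M=R.from_quat(s["tcp_rot"]).as_matrix()
    a0=np.degrees(np.arctan2(M[1,0],M[0,0]))
    print("from",s["eef_pos"].round(4),"a",a0.round(2),"shift",(M.T@(np.array([x,y,z])-s["eef_pos"])*1000).round(1),"yaw",round((a0-a+180)%360-180,2),"t",s["time"])
E
python3 -m crank '[[[396,-306,0],14.8,255],[[396,-306,0],14.8,255],[[396,-306,0],14.8,255],[[396,-306,0],14.8,255],[[396,-306,0],14.8,255],[[396,-306,0],14.8,255],[[396,-306,0],14.8,255],[[396,-306,0],14.8,255],[[396,-306,0],14.8,255],[[396,-306,0],14.8,255]]' 60
python3 -c "
from h import *
go(.39,.301,.16,12.1)"
```

```text
time: 1.1
eef_pos: [0.52, -0.1485, 0.231]
tcp_rot: [0.994, 0.105, -0.0, -0.0]
contact_force: [1.2, 0.3, 0.4]
opening: -0.001
finger_force: 0.0
from [ 0.52   -0.1485  0.231 ] a 12.05 shift [ -33.3 -466.8   71.1] yaw -0.05 t 1.1
```

```bash
python3 -m crank '[[[-33,-467,71],0,255],[[-33,-467,71],0,255],[[-33,-467,71],0,255],[[-33,-467,71],0,255],[[-33,-467,71],0,255],[[-33,-467,71],0,255],[[-33,-467,71],0,255],[[-33,-467,71],0,255],[[-33,-467,71],0,255],[[-33,-467,71],0,255]]'
python3 - <<'E'
from h import *
go(.39,.301,.068,12.1)
c,P=cloud("side");cv2.imwrite("pics/s1.png",c["frame"][200:440,140:460].repeat(2,0).repeat(2,1))
E
```

```text
time: 2.1
eef_pos: [0.3877, 0.3018, 0.1592]
tcp_rot: [0.994, 0.107, -0.001, -0.0]
contact_force: [-0.7, 0.2, 0.6]
opening: 0.003
finger_force: 0.0
from [0.3877 0.3018 0.1592] a 12.25 shift [ 2.2  1.3 91.2] yaw 0.15 t 2.1
```

View pics/s1.png

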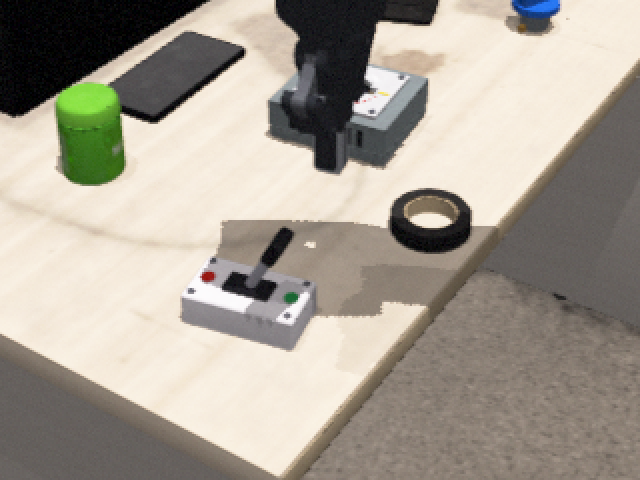

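The shut fingers are at (330,165), beyond the green side of the toggle and clear of the tape. I'll lower them and sweep across.

```bash
python3 -m crank '[[[0,1,46],0,255],[[0,1,91],0,255],[[0,1,91],0,255],[[15,1,91],0,255],[[27,1,91],0,255],[[39,1,91],0,255],[[51,1,91],0,255],[[63,1,91],0,255],[[70,1,91],0,255],[[70,1,91],0,255]]'
python3 - <<'E'
from h import *
go(.39,.301,.068,12.1)
c,P=cloud("side");cv2.imwrite("pics/s2.png",c["frame"][200:440,140:460].repeat(2,0).repeat(2,1))
E
```

```text
time: 3.15
eef_pos: [0.4591, 0.3128, 0.0699]
tcp_rot: [0.994, 0.105, -0.001, 0.0]
contact_force: [-2.2, -0.9, 4.4]
opening: 0.001
finger_force: 1.9
from [0.4591 0.3128 0.0699] a 12.04 shift [-70.   -2.8   2. ] yaw -0.06 t 3.15
```

View pics/s2.png

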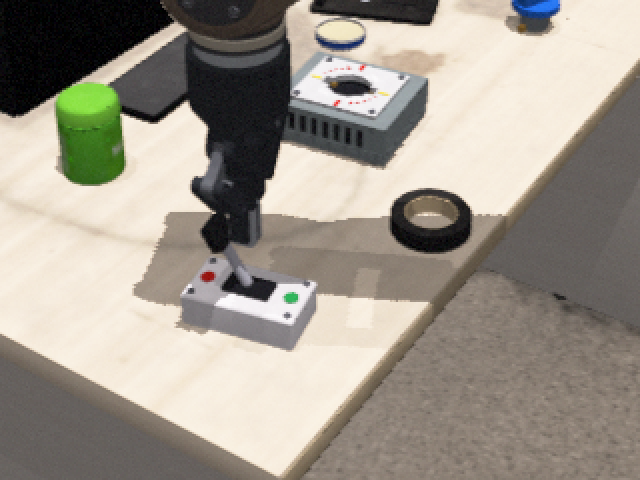

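The paddle, at (215,235), now leans over the red dot, so the toggle has flipped. I'll back off, raise the arm and go to the cap.

```bash
python3 -m crank '[[[3,0,0],0,255],[[3,0,0],0,255],[[-20,0,0],0,255],[[-20,0,-50],0,255],[[-20,0,-100],0,200],[[-20,0,-130],0,100],[[-20,0,-130],0,0],[[-20,0,-130],0,0]]'
python3 -c "
from h import *
go(.52,.02,.2,68.5)"
```

```text
time: 4.0
eef_pos: [0.4393, 0.3088, 0.1998]
tcp_rot: [0.994, 0.105, 0.001, -0.0]
contact_force: [-0.5, -0.3, -0.2]
opening: 0.682
finger_force: 0.0
from [0.4393 0.3088 0.1998] a 12.07 shift [ 1.850e+01  2.992e+02 -2.000e-01] yaw -56.43 t 4.0
```

```bash
python3 -m crank '[[[19,299,0],-56.4,0],[[19,299,0],-56.4,0],[[19,299,0],-56.4,0],[[19,299,0],-56.4,0],[[19,299,0],-56.4,0],[[-88,564,30],-56.4,0],[[-88,564,30],-56.4,0],[[-88,564,30],-56.4,0],[[-88,564,30],-56.4,0],[[-88,564,30],-56.4,0]]'
python3 - <<'E'
from h import *
go(.471,-.261,.12,68.5)
c,P=cloud("wrist");cv2.imwrite("pics/w1.png",c["frame"])
f=c["frame"].astype(int);z=P[...,2]
M=(f[...,0]>90)&(f[...,2]<90)&(z>.02)&(z<.08)&(np.hypot(P[...,0]-.471,P[...,1]+.261)<.04)
for m in(M&(z>.058),M): q=(P[m][:,:2]*1000).astype(np.float32);print(m.sum(),len(q) and (cv2.minAreaRect(q),cv2.minEnclosingCircle(q)),z[m].max() if len(q) else 0)
E
```

```text
time: 5.0
eef_pos: [0.4791, -0.1418, 0.1767]
tcp_rot: [0.827, 0.563, -0.001, -0.002]
contact_force: [1.1, 0.4, 0.3]
opening: 0.999
finger_force: 0.0
from [ 0.4791 -0.1418  0.1767] a 68.46 shift [-113.9   36.4   56.5] yaw -0.04 t 5.0
1221 (((470.65570068359375, -259.042724609375), (47.5141716003418, 16.133310317993164), 69.55647277832031), ((470.818603515625, -259.0430908203125), 24.257375717163086)) 0.06575345054942094
3517 (((470.5730285644531, -257.587646484375), (52.749717712402344, 54.76753234863281), 74.17694091796875), ((470.7474365234375, -258.9173583984375), 27.999696731567383)) 0.06575345054942094
```

View pics/w1.png

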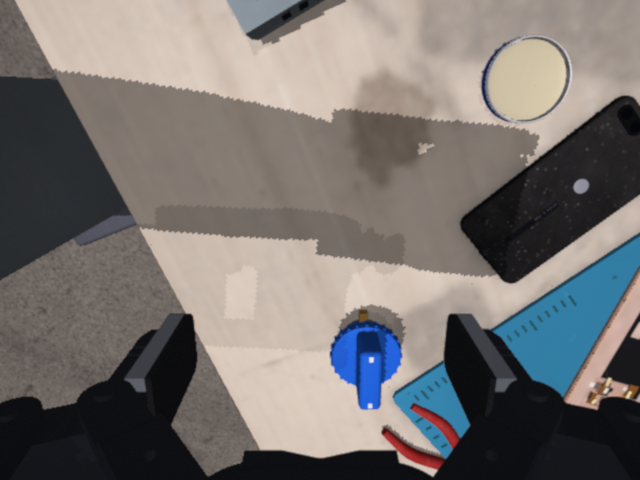

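The wrist view shows the cap at (367,355), with its wing along the image vertical and nothing under the finger paths. The measured position is (0.4707,-0.2592), with the wing at about 69.3°.

```bash
python3 -c "
from h import *
go(.4707,-.2592,.038,69.3)"
```

```text
from [ 0.4785 -0.1484  0.1764] a 68.18 shift [-105.1   34.3  138.7] yaw -1.12 t 5.05
```

```bash
python3 -m crank '[[[-105,34,50],-1,0],[[-105,34,50],-1,0],[[-105,34,50],-1,0],[[-105,34,50],-1,0],[[-105,34,50],-1,0]]'
python3 -c "
from h import *
go(.4707,-.2592,.038,69.3)"
```

```text
time: 5.55
eef_pos: [0.473, -0.2497, 0.1275]
tcp_rot: [0.822, 0.569, -0.0, -0.002]
contact_force: [-0.0, 0.5, 0.5]
opening: 0.999
finger_force: 0.0
from [ 0.473  -0.2497  0.1275] a 69.4 shift [-9.8  1.5 89.5] yaw 0.1 t 5.55
```

```bash
python3 -m crank '[[[-10,1.5,30],0,0],[[-10,1.5,60],0,0],[[-10,1.5,80],0,0],[[-10,1.5,89],0,0],[[-10,1.5,89],0,0]]'
python3 -c "
from h import *
go(.4707,-.2592,.038,69.3)"
```

```text
time: 6.05
eef_pos: [0.4714, -0.2588, 0.0394]
tcp_rot: [0.821, 0.57, -0.0, -0.001]
contact_force: [1.0, -0.1, 0.8]
opening: 1.0
finger_force: 0.0
from [ 0.4714 -0.2588  0.0394] a 69.55 shift [-0.6 -0.5  1.4] yaw 0.25 t 6.05
```

```bash
python3 -m crank '[[[0,0,1.5],0,100],[[0,0,1.5],0,170],[[0,0,1.5],0,255],[[0,0,1.5],0,255],[[0,0,1.5],0,255],[[0,0,1.5],0,255],[[0,0,1.5],0,255]]' 90
python3 -m crank '[[[0,0,-40],0,255],[[0,0,-80],0,255],[[0,0,-110],0,255],[[0,0,-110],0,255]]'
python3 - <<'E'
from h import *
go(.5352,.0362,.145,186.8)
E
```

```text
time: 6.75
eef_pos: [0.4721, -0.2609, 0.0396]
tcp_rot: [0.822, 0.57, 0.0, 0.0]
contact_force: [-0.8, -0.2, 3.6]
opening: 0.169
finger_force: 87.9
time: 7.15
eef_pos: [0.4744, -0.2626, 0.1541]
tcp_rot: [0.822, 0.57, 0.001, 0.005]
contact_force: [0.7, -0.5, -0.4]
opening: 0.166
finger_force: 88.0
from [ 0.4744 -0.2626  0.1541] a 69.46 shift [301.2 -47.9   7.7] yaw -117.34 t 7.15
```

```bash
python3 -m crank '[[[301,-48,8],-117.3,255],[[301,-48,8],-117.3,255],[[301,-48,8],-117.3,255],[[301,-48,8],-117.3,255],[[301,-48,8],-117.3,255],[[301,-48,8],-117.3,255],[[301,-48,8],-117.3,255],[[301,-48,8],-117.3,255],[[301,-48,8],-117.3,255],[[301,-48,8],-117.3,255]]'
python3 -c "
from h import *
go(.5352,.0362,.145,186.8)"
```

```text
time: 8.15
eef_pos: [0.5311, 0.0386, 0.1386]
tcp_rot: [0.21, 0.978, -0.0, -0.002]
contact_force: [-0.2, -0.6, -0.2]
opening: 0.168
finger_force: 88.1
from [0.5311 0.0386 0.1386] a 155.79 shift [-4.7 -0.5 -6.4] yaw -31.01 t 8.15
```

```bash
python3 -m crank '[[[-4.5,-0.5,-6],-31,255],[[-4.5,-0.5,-6],-31,255],[[-4.5,-0.5,-6],-31,255],[[-4.5,-0.5,-6],-31,255],[[-4.5,-0.5,-6],-31,255],[[-4.5,-0.5,-6],-31,255]]'
python3 - <<'E'
from h import *
go(.5352,.0362,.145,186.8)
im=[]
for n in("wrist","top","side"):
    c,P=cloud(n);im.append(c["frame"]);f=c["frame"].astype(int);z=P[...,2]
    near=np.hypot(P[...,0]-.535,P[...,1]-.036)<.1
    b,g,r=f[...,0],f[...,1],f[...,2]
    for t,m in(("plate/top",near&(z>.043)&(z<.056)),("cap",near&(b>90)&(r<90)&(z>.1)&(z<.18))):
        q=(P[m][:,:2]*1000).astype(np.float32)
        if len(q)>5: print(n,t,len(q),cv2.minAreaRect(q),np.percentile(z[m],[2,50,98]))
    if n=="wrist":
        for t,m in(("yel",near&(r>130)&(g>110)&(b<90)&(z<.056)),("red",near&(r>130)&(g<90)&(b<90)&(z<.056))):
            k,l,s,cc=cv2.connectedComponentsWithStats(m.astype(np.uint8))
            for i in range(1,k):
                if s[i,4]>15:print(t,s[i,4],cc[i],P[l==i].mean(0))
cv2.imwrite("pics/m1.png",np.hstack([cv2.resize(im[0],(400,300)),cv2.resize(im[2][180:330,220:420],(400,300))]))
E
```

```text
time: 8.75
eef_pos: [0.5355, 0.0358, 0.1455]
tcp_rot: [-0.055, 0.998, 0.0, -0.001]
contact_force: [-0.4, -0.2, -1.5]
opening: 0.169
finger_force: 88.1
from [0.5355 0.0358 0.1455] a -173.72 shift [0.3 0.4 0.5] yaw -0.52 t 8.75
wrist plate/top 23692 ((534.2896118164062, 40.16044616699219), (124.65518951416016, 108.49132537841797), 6.875936031341553) [0.0443536  0.04683897 0.05085683]
wrist cap 10500 ((532.2523803710938, 34.48885726928711), (50.04686737060547, 53.408729553222656), 43.05019760131836) [0.13762566 0.16808282 0.17031283]
yel 85 [326.98823529 174.27058824] [0.4983222  0.03556732 0.04999932]
red 20 [372.75 201.75] [0.51098807 0.06309745 0.05004661]
red 28 [378.57142857 211.03571429] [0.51598803 0.06718711 0.05006711]
red 95 [389.33684211 230.52631579] [0.52680449 0.07512335 0.05007155]
top plate/top 51 ((537.2074584960938, -5.328134536743164), (21.151830673217773, 14.928726196289062), 88.90541076660156) [0.04396887 0.04839591 0.05386397]
side plate/top 1822 ((535.646240234375, 40.71726989746094), (127.9026107788086, 116.3462142944336), 6.166959762573242) [0.04381835 0.04942135 0.05389708]
side cap 469 ((530.017822265625, 43.267181396484375), (52.43082809448242, 39.739288330078125), 35.758670806884766) [0.13466511 0.14407816 0.17339773]
```

View pics/m1.png

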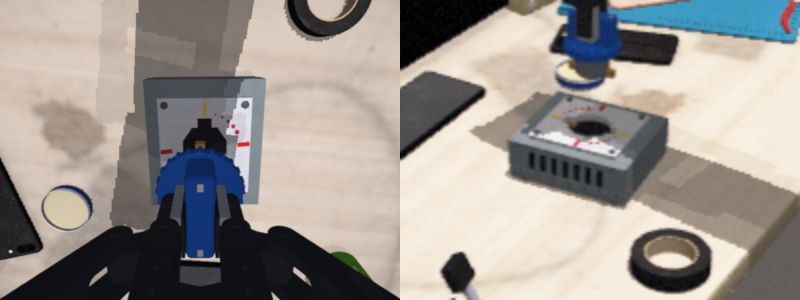

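The wrist view (left) shows the lugs in line with the yellow slot mark. The side view (right) shows the cap upright above the socket. Before lowering, I'll measure the cap-to-socket offset within the wrist camera alone.

```bash
python3 - <<'E'
from h import *
c,P=cloud("wrist");f=c["frame"].astype(int);z=P[...,2];b,g,r=f[...,0],f[...,1],f[...,2]
near=np.hypot(P[...,0]-.535,P[...,1]-.038)<.1
blue=near&(b>60)&(r<80)&(b>1.4*r)
print(np.histogram(z[blue],bins=np.arange(.12,.19,.005)))
th=np.radians(6.8);A=np.array([[np.cos(th),np.sin(th)],[-np.sin(th),np.cos(th)]]);o=np.array([.535,.038])
def loc(m,t):
    q=(P[m][:,:2]-o)@A.T*1000; print(t,len(q),"station-frame min/max",np.percentile(q,[0.5,99.5],axis=0).round(1).tolist())
    return q
zt=np.percentile(z[blue],98);print(zt)
m=blue&(z>zt-.006);q=loc(m,"wing top");print(cv2.minAreaRect(q.astype(np.float32)))
h=blue&(z>.128)&(z<.142);q=loc(h,"head");
# circle fit of head rim, r=27 : outer points
hull=cv2.convexHull(q.astype(np.float32))[:,0]
from scipy.optimize import least_squares
hh=hull[hull[:,0]<0]
s=least_squares(lambda p:np.hypot(*(hh-p).T)-27,[0,0],loss="soft_l1");print("head centre r27",s.x,np.abs(s.fun).max())
pl=near&(z>.046)&(z<.054);loc(pl,"plate")
alu=pl&(f.min(-1)>135);loc(alu,"alu")
br=near&(z>.1)&(z<.125)&(r>g+15)&(g>b+15);
if br.sum():loc(br,"lug")
E
```

```text
(array([   0,    0,  218, 2159, 3087,  240,  294,  305,  312, 2614, 3429,
          8,    0,    0]), array([0.12 , 0.125, 0.13 , 0.135, 0.14 , 0.145, 0.15 , 0.155, 0.16 ,
       0.165, 0.17 , 0.175, 0.18 , 0.185, 0.19 ]))
0.17134214412402504
wing top 6080 station-frame min/max [[-77.4, -10.0], [23.1, 5.4]]
((-26.5380802154541, -2.05672550201416), (16.08954620361328, 101.75566864013672), 88.89064025878906)
head 5349 station-frame min/max [[-27.2, -29.2], [6.8, 24.0]]
head centre r27 [-1.12227124 -2.4556357 ] 0.5264521834049454
plate 14478 station-frame min/max [[-62.0, -50.5], [51.3, 55.0]]
alu 4236 station-frame min/max [[-60.3, -36.4], [43.9, 55.7]]
lug 146 station-frame min/max [[-24.1, -5.3], [-20.3, 1.1]]
```

```bash
python3 -m crank '[[[-0.5,3.6,0],-0.8,255],[[-0.5,3.6,0],-0.8,255],[[-0.5,3.6,30],-0.8,255],[[-0.5,3.6,46],-0.8,255],[[-0.5,3.6,52],-0.8,255],[[-0.5,3.6,56],-0.8,255],[[-0.5,3.6,60],-0.8,255],[[-0.5,3.6,60],-0.8,255]]'
python3 -c "
from h import *
go(.5344,.0396,.0786,186.8);print(get_state()['wrist_torque'])"
```

```text
time: 9.75
eef_pos: [0.5368, 0.0394, 0.0873]
tcp_rot: [-0.063, 0.998, -0.0, 0.0]
contact_force: [0.0, 0.1, -0.7]
opening: 0.17
finger_force: 88.1
from [0.5368 0.0394 0.0873] a -172.8 shift [2.4 0.5 8.7] yaw 0.4 t 9.75
[-0.00895858 -0.03376825 -0.02909779]
```

The foot is about 2 mm below the plate top with no contact force, so it has entered. I'll go on down.

```bash
python3 -m crank '[[[1,0,4],0.3,255],[[1,0,8],0.3,255],[[1,0,11],0.3,255],[[1,0,13],0.3,255],[[1,0,13],0.3,255],[[1,0,13],0.3,255]]' 110
python3 -c "
from h import *
go(.5344,.0396,.0706,186.8);print(get_state()['wrist_torque'])"
```

```text
time: 10.35
eef_pos: [0.536, 0.0392, 0.0751]
tcp_rot: [-0.06, 0.998, -0.0, 0.0]
contact_force: [-1.8, -0.1, 5.8]
opening: 0.164
finger_force: 112.0
from [0.536  0.0392 0.0751] a -173.09 shift [1.5 0.6 4.5] yaw 0.11 t 10.35
[ 0.0443541   0.41101308 -0.00737948]
```

```bash
python3 -m crank '[[[1,0,2],0,255],[[1,0,4],0,255],[[1,0,5],0,255],[[1,0,5.5],0,255],[[1,0,5.5],0,255]]'
python3 -c "
from h import *
go(.5344,.0396,.0706,186.8);print(get_state()['wrist_torque'])"
```

```text
time: 10.85
eef_pos: [0.5359, 0.0392, 0.0708]
tcp_rot: [-0.06, 0.998, -0.0, 0.001]
contact_force: [-3.2, 1.1, 9.4]
opening: 0.166
finger_force: 112.7
from [0.5359 0.0392 0.0708] a -173.1 shift [1.5 0.6 0.2] yaw 0.1 t 10.85
[ 0.20323974  0.55894912 -0.01638156]
```

```bash
python3 -m crank '[[[1,0,1],0,255],[[1,0,2],0,255],[[1,0,3],0,255],[[1,0,3],0,255]]'
python3 -c "
from h import *
go(.5344,.0396,.0706,186.8);print(get_state()['wrist_torque'])"
```

```text
time: 11.25
eef_pos: [0.5361, 0.0391, 0.0705]
tcp_rot: [-0.06, 0.998, -0.0, 0.002]
contact_force: [-5.3, 2.3, 20.3]
opening: 0.166
finger_force: 114.3
from [0.5361 0.0391 0.0705] a -173.09 shift [ 1.6  0.7 -0.1] yaw 0.11 t 11.25
[ 0.36494001  1.22775156 -0.01087345]
```

Fully down: the stop is felt at 20 N and at the expected height. Now the clockwise turn, with slightly less push.

```bash
python3 -m crank '[[[0,0,-0.8],0,255],[[0,0,-0.8],6,255],[[0,0,-0.8],12,255],[[0,0,-0.8],18,255],[[0,0,-0.8],24,255],[[0,0,-0.8],30,255],[[0,0,-0.8],36,255],[[0,0,-0.8],42,255],[[0,0,-0.8],45,255]]'
python3 -c "
from h import *
go(.5344,.0396,.0706,6.8-89);print(get_state()['wrist_torque'])"
```

```text
time: 12.15
eef_pos: [0.5351, 0.0385, 0.0705]
tcp_rot: [0.327, 0.945, -0.0, 0.001]
contact_force: [-7.1, -1.0, 18.3]
opening: 0.161
finger_force: 114.0
from [0.5351 0.0385 0.0705] a 141.81 shift [ 1.3  0.4 -0.1] yaw -135.99 t 12.15
[-0.10430435  1.32293192  0.05223183]
```

```bash
python3 -m crank '[[[0.8,-0.6,-0.3],6,255],[[0.8,-0.6,-0.3],12,255],[[0.8,-0.6,-0.3],18,255],[[0.8,-0.6,-0.3],24,255],[[0.8,-0.6,-0.3],30,255],[[0.8,-0.6,-0.3],36,255],[[0.8,-0.6,-0.3],41,255],[[0.8,-0.6,-0.3],44,255],[[0.8,-0.6,-0.3],45,255],[[0.8,-0.6,-0.3],45,255]]'
python3 - <<'E'
from h import *
go(.5344,.0396,.0706,97.8);print(get_state()['wrist_torque'])
c,P=cloud("wrist");w=c["frame"];c,P=cloud("side")
cv2.imwrite("pics/e1.png",np.hstack([cv2.resize(w,(400,300)),cv2.resize(c["frame"][200:300,250:380],(390,300))]))
f=c["frame"].astype(int);z=P[...,2];b,r=f[...,0],f[...,2]
E
```

```text
time: 13.15
eef_pos: [0.5349, 0.0383, 0.0705]
tcp_rot: [0.663, 0.749, 0.001, 0.002]
contact_force: [-4.4, -2.3, 15.0]
opening: 0.163
finger_force: 113.5
from [0.5349 0.0383 0.0705] a 96.96 shift [ 1.3 -0.3 -0.1] yaw -0.84 t 13.15
[-0.23154343  0.82297159  0.14818917]
```

View pics/e1.png

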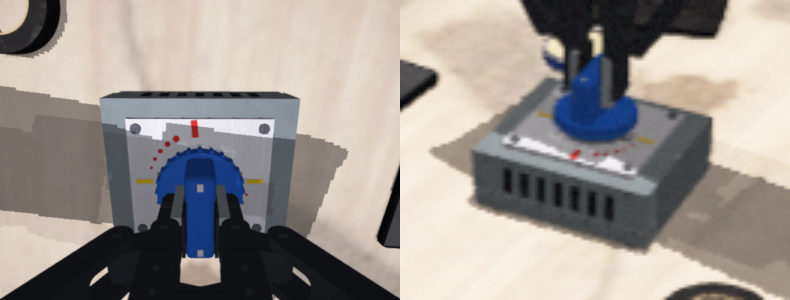

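The wing now points at the red mark (195,128), with the cap seated and upright. I'll let it settle, check the toggle numerically and hand in.

```bash
python3 -m crank '[[[0,0,0],1,255],[[0,0,0],1,255],[[0,0,0],1,255],[[0,0,0],1,255]]'
python3 - <<'E'
from h import *
c,P=cloud("side");f=c["frame"].astype(int);z=P[...,2]
m=(np.hypot(P[...,0]-.4536,P[...,1]-.3146)<.06)&(z>.06)&(z<.11)&(f.sum(-1)<180)
t=P[m].mean(0);print(m.sum(),t,get_state()["wrist_torque"])
if m.sum()>20 and t[0]>.465: print(ctrl.sign_off())
E
```

```text
time: 13.65
eef_pos: [0.5348, 0.0383, 0.0705]
tcp_rot: [0.669, 0.743, 0.001, 0.002]
contact_force: [-3.4, -0.9, 15.8]
opening: 0.165
finger_force: 113.5
206 [0.47432966 0.32720627 0.08290461] [-0.25551428  0.85351079  0.11648787]
the job is handed in; nothing more can be done
None
```

I flipped the toggle to off, and the cap is fitted, pressed fully down and turned clockwise to the red marks, still gripped. I handed the job in at about 13.7 s; no verdict came back.

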